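# Pack the barrel-tapping kit

## Task

Pack the barrel-tapping kit in the wooden carrying tray: lay the brass tap, the larger of the two spanners and the dark pliers each lengthwise, flat and settled in the notches of the cradle cut for it (the pliers with their jaws in the narrow notch), and stand the loose cork upright in the empty middle socket of the cork block. The small spanner and the rusty pincers are not part of the kit: leave them lying where they are.

Things in the scene. Friction and masses are not known exactly. Their poses are not given: they have to be found in the camera images.
- tap: Brass barrel tap with a turn-key on top, 33 x 104 x 47 mm. Its body, a bar 22 mm wide, 26 high, 100 long, is centred on the origin: grip it across the middle. Belongs in cradle_tap. 0.2 kg. Lies flat on the worktop at first, -y end roughly away from the robot. Origin: middle of its underside; y along it, z up.
- large_spanner: The larger of two grey steel open-ended spanners, 33 x 191 x 6 mm; shank 15 mm wide, jaws begin 56 mm from the middle. Grip the shank across its middle. Belongs in cradle_spanner. 0.14 kg. Lies flat on the worktop at first, -y end roughly away from the robot. Origin: middle of its underside; y along it, z up.
- pincers: Rusty brown pincers with a broad blunt head (at -y) and two handles, 51 x 178 x 13 mm. Not part of the kit: stay where they lie. Lies flat on the worktop at first, -y end roughly away from the robot. Origin: middle of its underside; y along it, z up.
- cork: Wine cork standing upright among the tools, the only loose one: diameter 24 mm, height 42 mm. Origin: centre of its lower end, z up along its axis. Belongs in the middle socket of cork_block. 12 g. (Behind the work a cabinet with shut doors overhangs the worktop: front about 0.67 m ahead of the robot base, from 0.28 m up.)
- small_spanner: The smaller grey steel open-ended spanner, 21 x 128 x 4 mm. Not part of the kit: stays where it lies. Lies flat on the worktop at first, -y end roughly away from the robot. Origin: middle of its underside; y along it, z up.
- pliers: Dark grey rigid combination pliers with narrow jaws (at -y), 49 x 165 x 12 mm; handles 45 to 49 mm wide over both from y = +15 to +60 mm: grip across both at y = +20 (at the origin they taper and slip). Belong in cradle_pliers. 0.19 kg. Lies flat on the worktop at first, -y end roughly away from the robot. Origin: middle of its underside; y along it, z up.
- cradle_tap: Tap's cradle, brown wood: two 10 mm battens across it at x = -30 and +30 mm with 38 mm notches centred on y = 0; end stops 36 mm high, faces at x = -60 and +60 mm. The tap lies along x between them, key up, either way round. Notch floors 20 mm, cheeks 34 mm above the origin; only a 6 mm board between battens. Origin: centre of its underside, 8 mm above the worktop; x along its 190 mm length, z up.
- cradle_spanner: Large spanner's cradle, light wood: two 10 mm battens across it at x = -40 and +40 mm with narrow notches, 29 mm, centred on y = 0. The spanner lies flat along x, shank in both notches, jaws outside them, either way round. Notch floors 20 mm, cheeks 34 mm above the origin; only a 6 mm board between battens. Origin: centre of its underside, 8 mm above the worktop; x along its 190 mm length, z up.
- cradle_pliers: Pliers' cradle, painted green: two 10 mm battens across it, at x = +60 mm with a 36 mm notch for the jaws and at x = -60 mm with a 61 mm notch for the handles, centred on y = 0. The pliers lie flat along x, jaws to +x. Notch floors 20 mm, cheeks 34 mm above the origin; only a 6 mm board between battens. Origin: centre of its underside, 8 mm above the worktop; x along its 190 mm length, z up.
- cork_block: Light wood, 18 mm high; three sockets 38 mm wide, 13 deep along x: outer two (60 mm off) hold fixed corks, 47 mm high; middle one, at the origin, empty, floor 5 mm up. Origin: centre of its underside, 8 mm above the worktop; x along its 190 mm length, z up. Like the cradles an insert 75 mm wide; the four lie side by side, 77 mm apart, in any order, in a dark tray 208 x 324 mm, sides 20 mm high.
Not all that is in view belongs to the job. Of the things shaped like the cork, the cork one is meant.

How it is judged:
At the end, for the whole second after the job is handed in: At rest: tap, large spanner and pliers down (5 mm) in their cradles, within 15, 20, 20 mm along, 12 mm across, level (0.08 rad), in line (0.25, 0.25, 0.2 rad); cork upright (0.15 rad) in the middle socket (12 mm, bottom within 5 mm); small spanner and pincers within 25 mm of their starts (x of tap in the frame of cradle_tap between -0.015 and 0.015 m and y of tap in the frame of cradle_tap between -0.012 and 0.012 m and z of tap in the frame of cradle_tap between 0.015 and 0.025 m and angle between the y axis of tap and the x axis of cradle_tap, either way round below 0.25 rad and angle between each of tap, large_spanner, pliers's own z axis and vertical below 0.08 rad and linear speed of each of tap, large_spanner, pliers, cork below 0.02 m/s and x of large_spanner in the frame of cradle_spanner between -0.02 and 0.02 m and y of large_spanner in the frame of cradle_spanner between -0.012 and 0.012 m and z of large_spanner in the frame of cradle_spanner between 0.015 and 0.025 m and angle between the y axis of large_spanner and the x axis of cradle_spanner, either way round below 0.25 rad and x of pliers in the frame of cradle_pliers between -0.02 and 0.02 m and y of pliers in the frame of cradle_pliers between -0.012 and 0.012 m and z of pliers in the frame of cradle_pliers between 0.015 and 0.025 m and angle between the y axis of pliers and the x axis of cradle_pliers, either way round below 0.2 rad and horizontal distance between cork and cork_block below 0.012 m and angle between cork's own z axis and vertical below 0.15 rad and z of cork in the frame of cork_block between 0 and 0.01 m and distance of each of small_spanner, pincers from where it was at the start of the episode below 0.025 m); the robot touches nothing.
It fails at once if the small spanner is moved more than 25 mm (distance of small_spanner from where it was at the start of the episode above 0.025 m).
It fails at once if the pair of pincers is moved more than 25 mm (distance of pincers from where it was at the start of the episode above 0.025 m).
It also fails if it takes over 122 s, if anything falls off the work surface, if the arm or the gripper's body presses on something with over 40 N, if the wrist force passes 120 N, or if a joint passes its speed limit or range.

## Robot

A 6-joint arm with a two-finger parallel gripper is mounted at the origin on a cart in front of the work surface, level with it; the furniture and walls round the work are solid. World frame = base frame: x ahead of the robot, y to its left, z up, the work surface at z = 0. Lengths are in m, angles in rad, forces in N, time in s.
With the tool pointing down it reaches from about 0.275 to 0.875 m from the base axis. Payload 12.5 kg.
Tool frame: the origin (TCP) lies midway between the tips of the shut fingers; the grasp point (between the pads) lies 19 mm behind it; z points along the fingers, y is the line along which they close (so a half turn about z gives the same grasp; the last joint's range is limited). The gripper opens to 85 mm and grips with 20 to 120 N. Pads are 22 mm wide; open, the fingers measure 114 mm over their backs; the gripper's body (76 mm by 85 mm) begins 54 mm behind the grasp point. The pads swing forward as they close: fully open they stand 13 mm farther back than shut.
Start: joints at [-1.277, 0.351, 1.652, -0, 1.139, -0.085], TCP at [0.203, -0.511, 0.203] pointing down, gripper open.
Joint ranges: [-2.75, 2.75], [-0.79, 2.1], [0.01, 2.65], [-1.57, 4.71], [0.07, 3.14], [-2.87, 2.87]. Speed limits (rad/s): [2.22, 2.22, 2.79, 3.14, 3.14, 3.14].

## Interface

Orientations are given as a unit quaternion [x, y, z, w].
In Python, from cell import arm gives the robot as it stands. The module is installed in compiled form; this text tells all that it offers.
- The arm moves only by the shell command python3 -m pendant 'ROWS'. ROWS is JSON, a list of rows, each an object of numbers: "dx", "dy", "dz": the shift along the tool's x, y, z in m; "twist": the turn about the tool's z in rad; "hand": the closure, from 0 (fully open) to 1 (shut). In form: [{"dx": .., "dy": .., "dz": .., "twist": .., "hand": ..}, ...]. A call has 1 to 5 rows; each row is the pose to reach, as a shift and turn from the pose commanded when the call began, along the tool's axes at that moment; what a row does not reach only later rows make up. A row lasts 1/8 s, in which the tool goes at most 62.5 mm and 10.7 degrees, less where a joint would pass 70% of its speed; a pose out of reach is approached as far as the arm can. A call with a gripper value outside its range is refused whole. The fingers move at their own pace and stop on an object; the grip force is fixed at half the most. Time passes only in rows, so rows that repeat a pose let the fingers close. It gives the time, the measured TCP pose, the force, the opening and the grip force at its end, in the units of the state.
- arm.state(): the state, without advancing time (a new reading comes with each control period).
- arm.read_camera(name): name is "scene" or "top" or "wrist"; returns a dict with "img" (384x512x3 uint8, red, green, blue), "fx", "fy", "cx", "cy" (pixels), "R" (3x3) and "t" (3): a world point X has camera coordinates R X + t. Camera axes: x right, y down, z forward; pixel columns grow to the right and rows downward; lengths in m; the calibration is good to about 2 mm. A picture is of the moment at which its call begins. There is no depth.
- arm.hand_in(): hands the job in; it is judged then, once.
Trained networks look in a picture, given as the dict that the camera call returned (one of the last four; its "shot" number tells which), for a name from the list of things; names that differ only in an ending like _2 or _b are one class to them, and where a whole thing is asked for, a point or a joint stands for the part that bears it (a point fixed in the world has none). Each returns a list of dicts, best first, with "score" (0 to 1); they miss things now and then, are a little off and sometimes report something else, mostly with a low value. They report only what shows in the picture. A call takes as long as a camera call. They do not tell look-alikes from the thing itself.
- arm.cut_out(name, picture): "pixels" (384x512 bool, what is visible of it) and "uv" ([column, row] in pixels, amid what is visible of it).
The state is a dict: "t": time; "q": joint angles; "dq": joint speeds; "effort": joint torques, N m; "position": TCP position; "orientation": TCP orientation; "force": force on the tool from outside, world axes, zero at the start; "moment": the same for the moment, N m; "opening": opening from 0.0 (shut) to 1.0 (fully open); "grasp_force": force on a finger pad.
Only numpy, scipy, OpenCV 4.12 (cv2) and the standard library are available. Lean on these libraries where they do the work, as an engineer would, in place of code of your own. Each camera call takes 0.05 s, during which the arm holds its last target. There are 200 camera calls.

## Working session

There is one attempt and no reset: what is moved stays moved. The work goes in short steps, Python scripts to look and compute and a shell command to move; the robot and the scene stay as the last step left them, time stands still between calls to the robot, and variables do not carry over. Pictures are saved under pics/ and viewed, at most 15 in all, crops included, and the job is handed in when it is done.

```bash
mkdir -p pics; cat > h.py <<'E'
import numpy as np, cv2
from cell import arm
def ray(P,uv,z):
    R=np.array(P["R"]);t=np.array(P["t"])
    d=R.T@np.array([(uv[0]-P["cx"])/P["fx"],(uv[1]-P["cy"])/P["fy"],1]);c=-R.T@t
    return (c+d*(z-c[2])/d[2])
def proj(P,X):
    c=np.array(P["R"])@np.array(X)+np.array(P["t"]);return [P["fx"]*c[0]/c[2]+P["cx"],P["fy"]*c[1]/c[2]+P["cy"]]
def axis(P,m,z):
    v,u=np.nonzero(m);w=np.array([ray(P,(a,b),z)[:2] for a,b in zip(u[::3],v[::3])])
    r=cv2.minAreaRect((w*1000).astype(np.float32));c=w.mean(0)
    e=np.linalg.eigh(np.cov((w-c).T))[1][:,1]
    s=(w-c)@e;mid=c+e*(s.max()+s.min())/2
    return c.round(4),np.round(np.array(r[0])/1000,4),np.round(r[1],0),round(float(np.degrees(np.arctan2(e[1],e[0]))),1)
def save(P,n,crop=None,k=1):
    i=P["img"][:,:,::-1]
    if crop: i=i[crop[1]:crop[3],crop[0]:crop[2]]
    cv2.imwrite("pics/"+n,cv2.resize(i,None,fx=k,fy=k,interpolation=cv2.INTER_CUBIC))
E
python3 - <<'E'
from h import *
Z=dict(tap=.013,large_spanner=.006,small_spanner=.004,pincers=.01,pliers=.01,cork=.042,cradle_tap=.03,cradle_spanner=.03,cradle_pliers=.03,cork_block=.026)
P=arm.read_camera("top");save(P,"top.png",k=1.5)
S=arm.read_camera("scene");save(S,"scene.png",k=1.5)
print("cam",(-np.array(P["R"]).T@P["t"]).round(3))
for n,z in Z.items():
    for r in arm.cut_out(n,P)[:3]:
        print(n,round(r["score"],2),np.round(r["uv"]),r["pixels"].sum(),*axis(P,r["pixels"],z))
print(arm.state())
E
```

```text
cam [0.237 0.027 1.179]
tap 0.63 [229. 182.] 253 [0.5199 0.1064] [0.5158 0.1082] [ 27. 104.] 168.2
large_spanner 0.82 [113. 200.] 379 [0.4556 0.4373] [0.4629 0.4392] [181.  28.] -170.0
small_spanner 0.55 [167. 185.] 204 [0.4933 0.2793] [0.4911 0.2781] [121.  22.] -153.6
pincers 0.57 [200. 182.] 286 [0.5188 0.1942] [0.5266 0.1898] [ 43. 157.] 161.1
pliers 0.72 [144. 177.] 426 [0.5106 0.3599] [0.5146 0.36  ] [ 49. 151.] 169.1
cork 0.59 [237. 218.] 74 [0.4008 0.0823] [0.4012 0.0824] [26. 18.] -174.8
cork 0.54 [257. 212.] 44 [0.4233 0.0267] [0.4231 0.0273] [14. 16.] -165.5
cork 0.49 [270. 174.] 77 [ 0.5363 -0.0059] [ 0.5359 -0.0058] [29. 19.] 173.2
cradle_tap 0.58 [336. 195.] 1753 [ 0.4847 -0.1874] [ 0.4859 -0.189 ] [184.  78.] -176.3
cradle_spanner 0.93 [307. 198.] 1785 [ 0.4774 -0.1122] [ 0.4804 -0.1126] [188.  77.] -177.3
cradle_pliers 0.77 [387. 197.] 1713 [ 0.4927 -0.34  ] [ 0.494  -0.3425] [184.  78.] -176.7
cork_block 0.94 [361. 196.] 1879 [ 0.4906 -0.2659] [ 0.4922 -0.2656] [189.  79.] -176.1
cork_block 0.36 [116. 197.] 436 [0.4534 0.4301] [0.4581 0.4308] [181.  33.] -170.0
{'t': 0.6, 'q': array([-1.27657650e+00,  3.50681629e-01,  1.65179712e+00, -2.49417613e-05,
        1.13911660e+00, -8.45854400e-02]), 'dq': array([ 0.00039081, -0.00120504, -0.00121372, -0.00125734, -0.00095597,
       -0.00142262]), 'effort': array([ 2.61692097e-03, -5.05842447e+01, -2.91571283e+01,  3.95194797e-05,
        8.98188646e-04, -7.03560985e-06]), 'position': array([ 0.20341586, -0.51098237,  0.20260072]), 'orientation': array([ 9.82115895e-01,  1.88277371e-01, -1.14058829e-05, -1.57095724e-07]), 'force': array([-0.25738303, -0.74282401,  0.69778882]), 'moment': array([ 0.01339161, -0.01058503,  0.04737705]), 'grasp_force': 0.0, 'opening': 1.0003210828457836}
```

View pics/top.png

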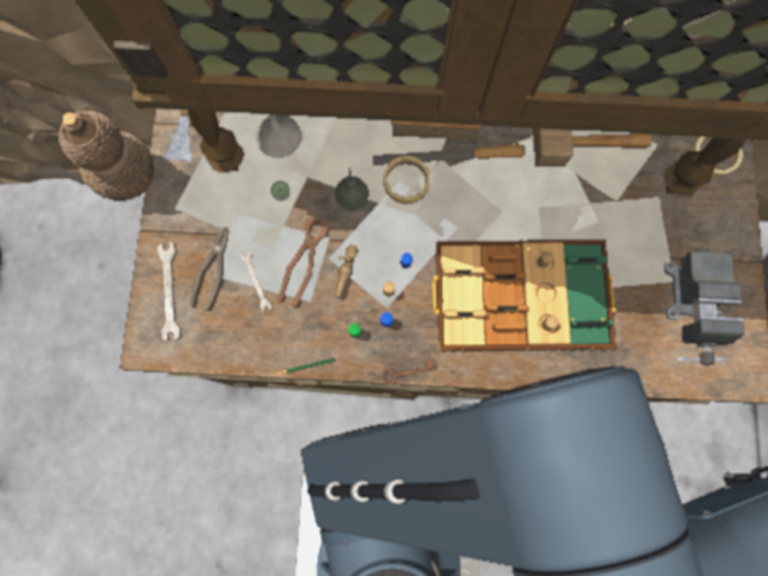

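View pics/scene.png

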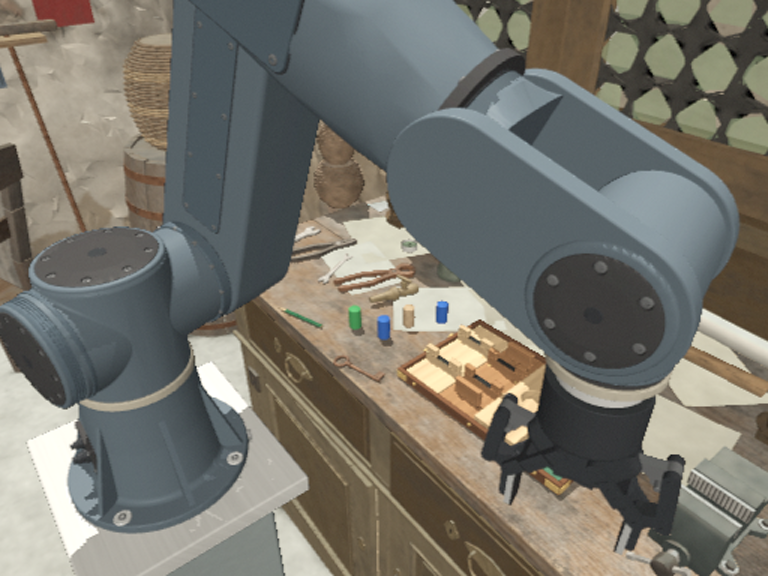

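The top view (384x512 pixels) shows these things that could be taken for the cork: green cylinder (237,218), blue (257,212), blue (270,174), tan (259,192). The tan one fits. Spanners are at (113,195), large, and (170,187), small. Plier-like tools are at (140,178), dark grey so the pliers, and (203,173), brown so the pincers. The tray runs from (292,160) to (408,233), in the order spanner, tap, cork, green pliers. I'll check these in a close crop.

```bash
python3 - <<'E'
from h import *
P=arm.read_camera("top")
a=cv2.resize(P["img"][155:240,285:415,::-1],None,fx=5,fy=5,interpolation=cv2.INTER_CUBIC)[:, :650]
b=cv2.resize(P["img"][155:240,225:285,::-1],None,fx=2.4,fy=5,interpolation=cv2.INTER_CUBIC)
cv2.imwrite("pics/crop.png",np.hstack([b,a]))
print(ray(P,(259.3,192),.042))
E
python3 -m pendant '[{"dx":0.25,"dy":-0.14,"dz":-0.04,"twist":0.32},{"dx":0.25,"dy":-0.14,"dz":-0.04,"twist":0.32},{"dx":0.25,"dy":-0.14,"dz":-0.04,"twist":0.32},{"dx":0.25,"dy":-0.14,"dz":-0.04,"twist":0.32},{"dx":0.25,"dy":-0.14,"dz":-0.04,"twist":0.32}]'
python3 - <<'E'
from h import *
W=arm.read_camera("wrist");save(W,"w1.png",k=1.5)
print((-np.array(W["R"]).T@W["t"]).round(3),np.round(W["R"],2),W["fx"])
E
```

```text
[0.48039781 0.02255952 0.042     ]
[ 0.264 -0.488  0.374] [[ 0.37 -0.93 -0.  ]
 [-0.9  -0.36  0.26]
 [-0.24 -0.1  -0.96]] 276.3938522846507validation failed for argument at $[0]...
```

View pics/crop.png

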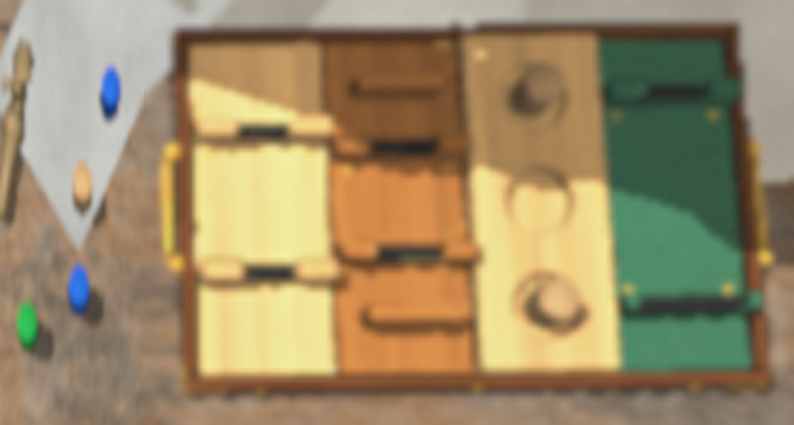

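View pics/w1.png

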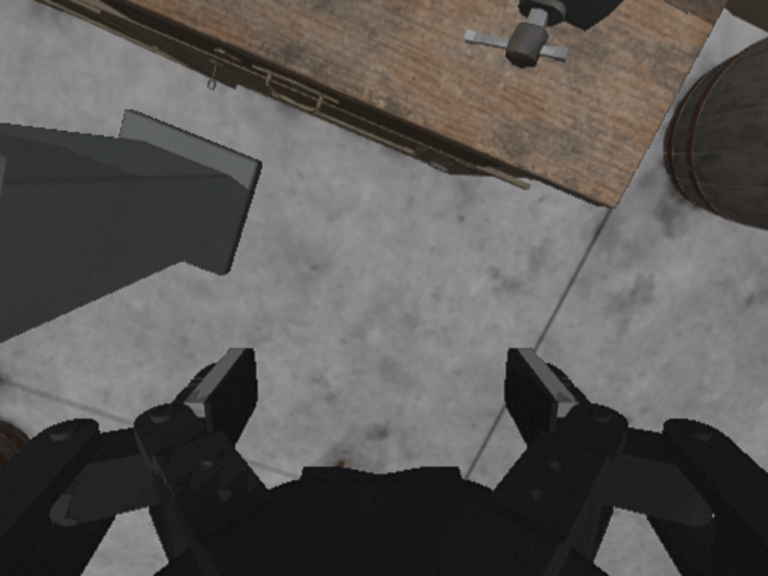

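The crop shows the loose tan cork at (80,185) in the crop, between the blue and green dummies. In the green cradle the narrow notch is at the far batten (top), so the pliers go in without a turn. The wrist view shows floor only. The move was refused because it lacked a hand value.

```bash
cat >> h.py <<'E'
def to(x,y,z,psi):  # print shift from present pose to a target, psi = heading of tool x, deg
    s=arm.state();q=s["orientation"];a=2*np.arctan2(q[1],q[0]);p=s["position"]
    d=np.array([x,y])-p[:2];w=(a-np.radians(psi)+np.pi)%(2*np.pi)-np.pi
    print("dx %.3f dy %.3f dz %.3f twist %.3f"%(d@[np.cos(a),np.sin(a)],d@[np.sin(a),-np.cos(a)],p[2]-z,w),"| p",p.round(3),"psi",round(float(np.degrees(a)),1),"t",round(s["t"],2),"q",s["q"].round(2),"F",s["force"].round(1),"op",round(s["opening"],2))
E
python3 -m pendant '[{"dx":0.22,"dy":-0.20,"dz":0,"twist":0.32,"hand":0},{"dx":0.22,"dy":-0.20,"dz":0,"twist":0.32,"hand":0},{"dx":0.22,"dy":-0.20,"dz":0,"twist":0.32,"hand":0},{"dx":0.22,"dy":-0.20,"dz":0,"twist":0.32,"hand":0},{"dx":0.22,"dy":-0.20,"dz":0,"twist":0.32,"hand":0}]' && python3 -c "
from h import *
to(.48,.0226,.2,3.4)
W=arm.read_camera('wrist');save(W,'w2.png',k=1.5)
for n in 'cradle_tap cradle_spanner cradle_pliers cork_block'.split():
    for r in arm.cut_out(n,W)[:2]: print(n,round(r['score'],2),r['uv'],*axis(W,r['pixels'],.03))
"
```

```text
t: 1.32
position: [0.3345, -0.2418, 0.2028]
orientation: [1.0, 0.03, 0.0, 0.0]
force: [0.4, -0.6, -0.6]
opening: 1.001
grasp_force: 0.0
dx 0.161 dy -0.255 dz 0.003 twist 0.000 | p [ 0.334 -0.242  0.203] psi 3.4 t 1.32 q [-0.74  0.1   1.98  0.    1.07  0.77] F [ 0.4 -0.6 -0.6] op 1.0
cradle_tap 0.76 [216.9, 56.3] [ 0.4593 -0.1956] [ 0.4551 -0.193 ] [125.  77.] -176.0
cradle_spanner 0.91 [156.1, 60.7] [ 0.4537 -0.1225] [ 0.45   -0.1179] [126.  84.] -176.1
cradle_pliers 0.85 [348.2, 57.6] [ 0.4675 -0.3438] [ 0.465  -0.3491] [123.  83.] -175.3
cork_block 0.6 [285.1, 56.9] [ 0.4635 -0.271 ] [ 0.4599 -0.2709] [124.  75.] -176.5
```

View pics/w2.png

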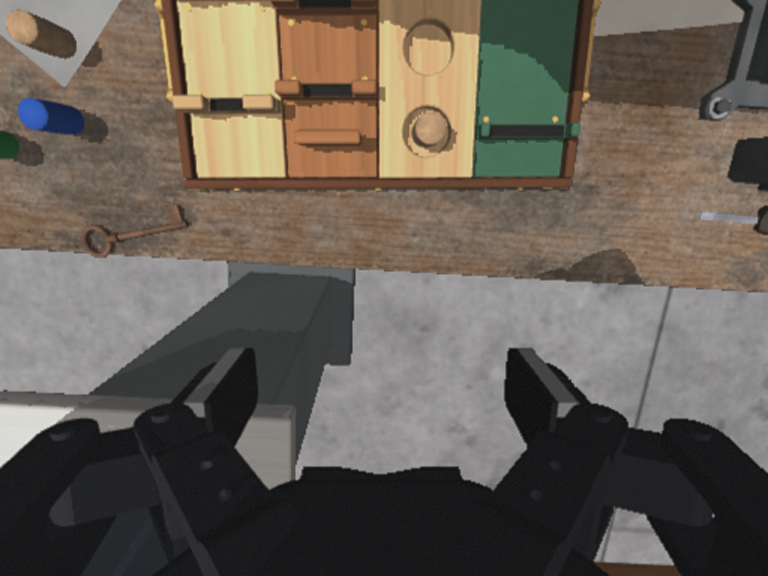

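The wrist view shows the front half of the tray (x1.5 pixels): middle socket at (429,47), spanner notch at (227,104), tap notch at (328,91), green wide notch at (537,131), loose cork at upper left (25,27). Next I'll work out positions and move over the cork.

```bash
python3 - <<'E'
from h import *
W=arm.read_camera('wrist')
for n,u,z in [("socket",(429,47),.026),("sp notch",(227,104),.028),("tap notch",(328,91),.028),("gr notch",(537,131),.028),("front L corner",(187,184),.02),("front R corner",(572,184),.02),("cork top",(20,26),.042)]:
    print(n,ray(W,(u[0]/1.5,u[1]/1.5),z).round(4))
E
python3 -m pendant '[{"dx":0.16,"dy":-0.255,"dz":0,"twist":0,"hand":0},{"dx":0.16,"dy":-0.255,"dz":0,"twist":0,"hand":0},{"dx":0.16,"dy":-0.255,"dz":0,"twist":0,"hand":0},{"dx":0.16,"dy":-0.255,"dz":0,"twist":0,"hand":0},{"dx":0.16,"dy":-0.255,"dz":0,"twist":0,"hand":0}]' && python3 -c "
from h import *
W=arm.read_camera('wrist');save(W,'w3.png',k=1.5)
to(.48,.0226,.1,3.4)
for n,z in dict(cork=.042,tap=.013,pincers=.01).items():
    for r in arm.cut_out(n,W)[:4]: print(n,round(r['score'],2),np.round(r['uv']),*axis(W,r['pixels'],z))
"
```

```text
socket [ 0.4918 -0.2726  0.026 ]
sp notch [ 0.4425 -0.1198  0.028 ]
tap notch [ 0.4564 -0.1977  0.028 ]
gr notch [ 0.4372 -0.3626  0.028 ]
front L corner [ 0.3796 -0.0815  0.02  ]
front R corner [ 0.3986 -0.4011  0.02  ]
cork top [0.4835 0.0202 0.042 ]
t: 2.25
position: [0.4797, 0.0211, 0.2025]
orientation: [1.0, 0.029, 0.0, 0.0]
force: [1.4, -0.6, 0.3]
opening: 0.997
grasp_force: 0.0
dx -0.002 dy 0.002 dz 0.103 twist -0.000 | p [0.482 0.025 0.203] psi 3.4 t 2.3 q [-0.05  0.23  1.82  0.    1.09  1.46] F [-2.1  1.8 -0.6] op 1.0
cork 0.94 [246. 203.] [0.4326 0.0242] [0.4325 0.0243] [32. 20.] 179.5
cork 0.82 [253. 162.] [0.4871 0.0227] [0.4872 0.0224] [26. 19.] 169.2
cork 0.67 [202. 222.] [0.4106 0.0785] [0.4104 0.0782] [21. 33.] 157.4
cork 0.62 [280. 120.] [ 0.5408 -0.0067] [ 0.5409 -0.0069] [20. 20.] 93.3
tap 0.76 [193. 127.] [0.5223 0.1061] [0.5158 0.1118] [ 35. 105.] 167.2
pincers 0.7 [128. 107.] [0.5414 0.1846] [0.5331 0.1871] [ 51. 175.] 163.5
pincers 0.57 [414. 162.] [ 0.4934 -0.1961] [ 0.4877 -0.2034] [192.  98.] -175.8
```

View pics/w3.png

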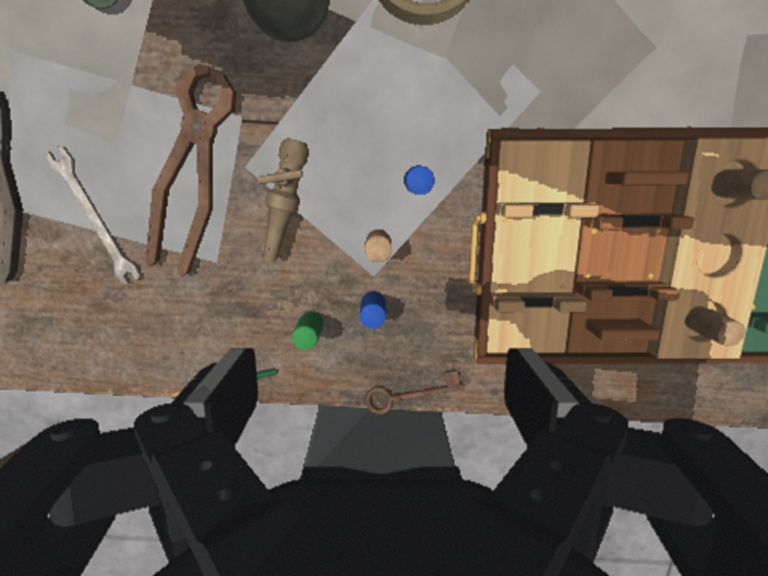

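The wrist view (x1.5 pixels) shows the tan cork at (377,243), between blue (419,180), blue (373,308) and green (307,330). The tap is at (282,200), the pincers at (195,170) and the small spanner at (95,215). I'll grasp the cork.

```bash
python3 -m pendant '[{"dx":0.002,"dy":0.003,"dz":0.06,"twist":0,"hand":0},{"dx":0.002,"dy":0.003,"dz":0.12,"twist":0,"hand":0},{"dx":0.002,"dy":0.003,"dz":0.16,"twist":0,"hand":0},{"dx":0.002,"dy":0.003,"dz":0.185,"twist":0,"hand":0},{"dx":0.002,"dy":0.003,"dz":0.185,"twist":0,"hand":0.4}]' && python3 -m pendant '[{"dx":0,"dy":0,"dz":0,"twist":0,"hand":1},{"dx":0,"dy":0,"dz":0,"twist":0,"hand":1},{"dx":0,"dy":0,"dz":0,"twist":0,"hand":1},{"dx":0,"dy":0,"dz":0,"twist":0,"hand":1},{"dx":0,"dy":0,"dz":0,"twist":0,"hand":1}]' && python3 -c "
from h import *
to(.4915,-.27,.2,3.4)"
```

```text
t: 3.08
position: [0.4794, 0.0157, 0.0165]
orientation: [1.0, 0.028, -0.002, -0.0]
force: [0.9, -0.5, 1.0]
opening: 0.814
grasp_force: 0.0
t: 3.7
position: [0.4808, 0.0173, 0.0177]
orientation: [1.0, 0.029, 0.0, 0.0]
force: [0.3, 0.9, 0.1]
opening: -0.002
grasp_force: 0.0
dx -0.006 dy 0.287 dz -0.182 twist -0.000 | p [0.481 0.017 0.018] psi 3.4 t 3.7 q [-0.06  0.52  1.96  0.    0.66  1.45] F [0.3 0.9 0.1] op -0.0
```

```bash
python3 -c "
from h import *
W=arm.read_camera('wrist');save(W,'w4.png',k=1.5)
for r in arm.cut_out('cork',W)[:4]: print(round(r['score'],2),np.round(r['uv']),*axis(W,r['pixels'],.042))
"
```

```text
0.87 [242. 208.] [0.494  0.0232] [0.4939 0.0242] [23. 23.] 145.9
0.84 [305. 128.] [ 0.5408 -0.0055] [ 0.5405 -0.0053] [23. 24.] 85.3
0.57 [248. 306.] [0.4307 0.0148] [0.4308 0.0147] [ 2. 10.] -179.9
0.57 [161. 307.] [0.4255 0.0713] [0.4255 0.0715] [ 6. 19.] 135.7
```

View pics/w4.png

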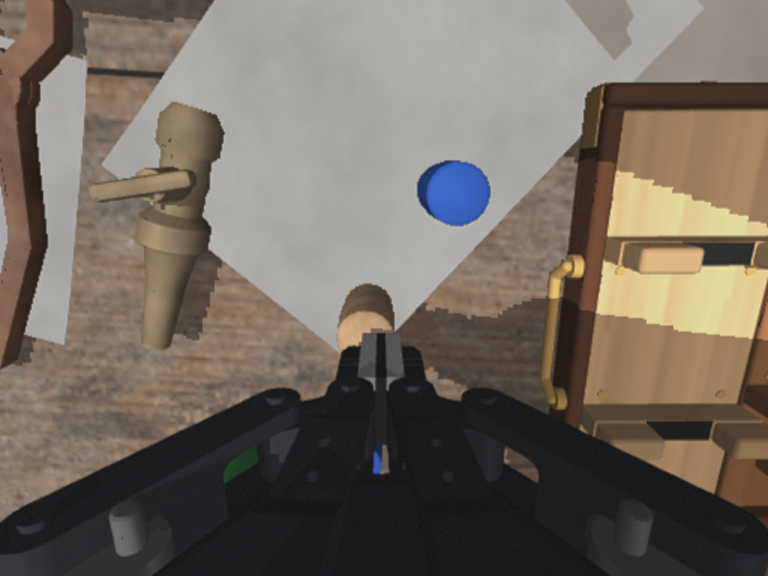

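The cork stands just ahead of the shut fingers, with its far lower edge at (368,285) and its top at (365,330) in x1.5 pixels. It is upright and was missed because my x was too short. I'll raise the arm, open, and measure with the arm settled.

```bash
python3 -c "
from h import *
W=arm.read_camera('wrist')
print('far bottom',ray(W,(368/1.5,285/1.5),0),'tip px',np.array(proj(W,[.481,.0173,.018]))*1.5)"
python3 -m pendant '[{"dx":0,"dy":0,"dz":-0.06,"twist":0,"hand":1},{"dx":0,"dy":0,"dz":-0.1,"twist":0,"hand":0},{"dx":0,"dy":0,"dz":-0.1,"twist":0,"hand":0},{"dx":0,"dy":0,"dz":-0.1,"twist":0,"hand":0},{"dx":0,"dy":0,"dz":-0.1,"twist":0,"hand":0}]' && python3 -c "
from h import *
W=arm.read_camera('wrist')
to(.5,.022,.018,3.4)
for r in arm.cut_out('cork',W)[:4]:
    v,u=np.nonzero(r['pixels']); print(round(r['score'],2),np.round(r['uv']),*axis(W,r['pixels'],.042),'rows',v.min(),v.max(),'low-far',ray(W,(u[v==v.min()].mean(),v.min()),0),'near-top',ray(W,(u[v==v.max()].mean(),v.max()),.042))
"
```

```text
far bottom [0.4940509  0.02288586 0.        ] tip px [377.95171838 325.10480455]
t: 4.47
position: [0.4801, 0.0173, 0.1164]
orientation: [1.0, 0.029, -0.001, -0.0]
force: [-0.4, -0.4, 0.2]
opening: 0.848
grasp_force: 0.0
dx 0.020 dy -0.004 dz 0.098 twist -0.001 | p [0.48  0.017 0.116] psi 3.4 t 4.53 q [-0.06  0.34  1.91  0.    0.89  1.45] F [ 0.3 -0.7 -0.2] op 0.92
0.96 [244. 178.] [0.4881 0.0227] [0.4881 0.0227] [20. 28.] 172.9 rows 164 194 low-far [0.49439398 0.02145071 0.        ] near-top [0.47369495 0.02199932 0.042     ]
0.73 [288. 122.] [ 0.5407 -0.0064] [ 0.5406 -0.0066] [21. 21.] 82.1 rows 109 134 low-far [ 0.55196523 -0.00893377  0.        ] near-top [ 0.53025428 -0.0078569   0.042     ]
0.72 [242. 234.] [0.4339 0.0237] [0.434  0.0237] [36. 21.] 178.9 rows 216 250 low-far [0.43565979 0.02542821 0.        ] near-top [0.41619362 0.02338336 0.042     ]
```

```bash
python3 -m pendant '[{"dx":0,"dy":0,"dz":0,"twist":0,"hand":1},{"dx":0,"dy":0,"dz":0,"twist":0,"hand":1},{"dx":0,"dy":0,"dz":0,"twist":0,"hand":1},{"dx":0,"dy":0,"dz":0,"twist":0,"hand":1},{"dx":0,"dy":0,"dz":0,"twist":0,"hand":1}]' && python3 -c "
from h import *
S=arm.read_camera('scene');T=arm.read_camera('top');p=arm.state()['position']
def mk(P,X,c,k=4):
    i=cv2.resize(P['img'][:,:,::-1],None,fx=k,fy=k,interpolation=cv2.INTER_CUBIC)
    for x,col in X: 
        u=np.array(proj(P,x))*k; cv2.drawMarker(i,tuple(int(a) for a in u),col,0,14,1)
    u=(np.array(proj(P,c))*k).astype(int); return i[u[1]-280:u[1]+280,u[0]-190:u[0]+190]
X=[(p,(0,0,255)),([.484,.0225,.042],(0,255,0)),([.484,.0225,0],(0,255,0))]
cv2.imwrite('pics/s5.png',np.hstack([mk(S,X,[.484,.02,.06]),mk(T,X,[.484,.02,.06])]));print(p)
"
```

```text
t: 5.2
position: [0.4808, 0.0173, 0.1176]
orientation: [1.0, 0.029, 0.0, 0.0]
force: [-0.2, -0.4, -0.8]
opening: -0.001
grasp_force: 0.0
[0.48075635 0.01729596 0.11760758]
```

View pics/s5.png

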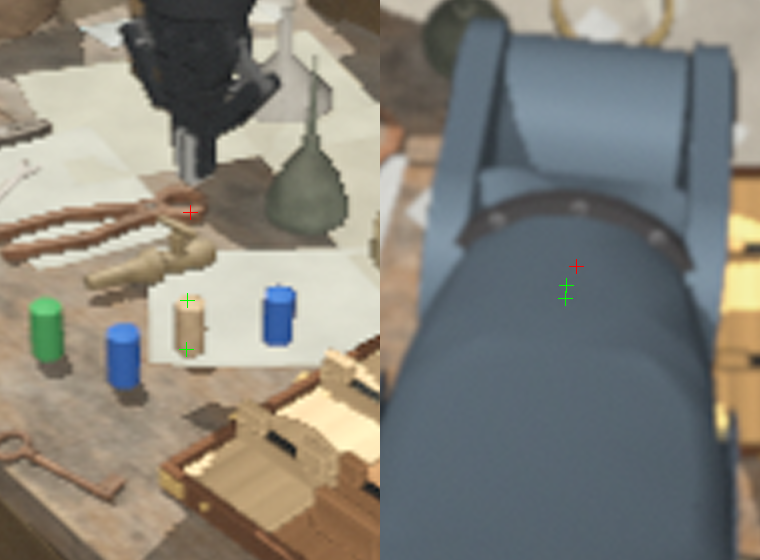

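The scene view shows the shut fingertips (crop 195,182) clearly above the reported TCP (red, 190,212), by roughly 26 mm. The cork model (green) matches the cork. So the fingers closed above the cork, and the real tips sit higher than the reported TCP. I'll put a number on that and grip lower.

```bash
python3 -c "
from h import *
S=arm.read_camera('scene');p=arm.state()['position']
r0=proj(S,p)
for h in (.015,.02,.025,.03,.035): print(h,np.round((np.array(proj(S,p+[0,0,h]))-r0)*4,1))
to(.484,.0225,-.008,3.4)"
python3 -m pendant '[{"dx":0.004,"dy":-0.005,"dz":0,"twist":0,"hand":0},{"dx":0.004,"dy":-0.005,"dz":0,"twist":0,"hand":0},{"dx":0.004,"dy":-0.005,"dz":0,"twist":0,"hand":0},{"dx":0.004,"dy":-0.005,"dz":0.06,"twist":0,"hand":0},{"dx":0.004,"dy":-0.005,"dz":0.1,"twist":0,"hand":0}]' && python3 -m pendant '[{"dx":0,"dy":0,"dz":0.01,"twist":0,"hand":0},{"dx":0,"dy":0,"dz":0.02,"twist":0,"hand":0},{"dx":0,"dy":0,"dz":0.025,"twist":0,"hand":0},{"dx":0,"dy":0,"dz":0.025,"twist":0,"hand":0},{"dx":0,"dy":0,"dz":0.025,"twist":0,"hand":0}]' && python3 -m pendant '[{"dx":0,"dy":0,"dz":0,"twist":0,"hand":1},{"dx":0,"dy":0,"dz":0,"twist":0,"hand":1},{"dx":0,"dy":0,"dz":0,"twist":0,"hand":1},{"dx":0,"dy":0,"dz":0,"twist":0,"hand":1},{"dx":0,"dy":0,"dz":0,"twist":0,"hand":1}]'
```

```text
0.015 [  0.4 -19.3]
0.02 [  0.6 -25.8]
0.025 [  0.7 -32.3]
0.03 [  0.9 -38.9]
0.035 [  1.  -45.5]
dx 0.004 dy -0.005 dz 0.126 twist -0.001 | p [0.481 0.017 0.118] psi 3.4 t 5.35 q [-0.06  0.34  1.91  0.    0.89  1.45] F [-0.2  0.9  0.2] op -0.0
t: 5.98
position: [0.484, 0.0225, 0.016]
orientation: [1.0, 0.029, -0.0, -0.0]
force: [0.4, -0.6, 0.1]
opening: 1.003
grasp_force: 0.0
t: 6.6
position: [0.4849, 0.0225, -0.0068]
orientation: [1.0, 0.029, 0.001, 0.0]
force: [-0.7, -0.5, 0.3]
opening: 0.998
grasp_force: 0.0
t: 7.22
position: [0.4846, 0.0225, -0.0072]
orientation: [1.0, 0.029, 0.0, 0.0]
force: [-1.3, 1.1, 5.7]
opening: 0.256
grasp_force: 58.6
```

```bash
python3 -m pendant '[{"dx":0,"dy":0,"dz":-0.06,"twist":0,"hand":1},{"dx":0,"dy":0,"dz":-0.12,"twist":0,"hand":1},{"dx":0,"dy":0.06,"dz":-0.16,"twist":0,"hand":1},{"dx":0,"dy":0.12,"dz":-0.16,"twist":0,"hand":1},{"dx":-0.005,"dy":0.18,"dz":-0.16,"twist":0,"hand":1}]' && python3 -m pendant '[{"dx":-0.005,"dy":0.055,"dz":0,"twist":0,"hand":1},{"dx":-0.005,"dy":0.112,"dz":0,"twist":0,"hand":1},{"dx":-0.005,"dy":0.112,"dz":0,"twist":0,"hand":1},{"dx":-0.005,"dy":0.112,"dz":0,"twist":0,"hand":1},{"dx":-0.005,"dy":0.112,"dz":0,"twist":0,"hand":1}]' && python3 -c "
from h import *
W=arm.read_camera('wrist');save(W,'w6.png',k=1.5)
to(.4915,-.27,.008,3.4)
for n in 'cradle_tap cradle_spanner cradle_pliers cork_block'.split():
    for r in arm.cut_out(n,W)[:1]: print(n,round(r['score'],2),r['uv'],*axis(W,r['pixels'],.026))
"
```

```text
t: 7.85
position: [0.4904, -0.156, 0.1534]
orientation: [1.0, 0.03, 0.001, 0.0]
force: [1.0, 0.7, -0.2]
opening: 0.254
grasp_force: 58.9
t: 8.48
position: [0.4917, -0.265, 0.1525]
orientation: [1.0, 0.03, -0.0, -0.0]
force: [-0.2, 0.0, -1.4]
opening: 0.26
grasp_force: 58.9
dx -0.001 dy 0.005 dz 0.145 twist 0.001 | p [ 0.492 -0.265  0.153] psi 3.5 t 8.53 q [-0.58  0.42  1.68  0.    1.04  0.93] F [ 0.6 -0.7  0.1] op 0.26
cradle_spanner 0.82 [121.2, 166.0] [ 0.4925 -0.1198] [ 0.485  -0.1141] [183.  91.] -177.3
cradle_pliers 0.93 [326.8, 160.2] [ 0.509  -0.3436] [ 0.5002 -0.3478] [183.  84.] -175.0
cork_block 0.88 [255.6, 150.6] [ 0.5213 -0.268 ] [ 0.5116 -0.2683] [151.  75.] -175.4
```

View pics/w6.png

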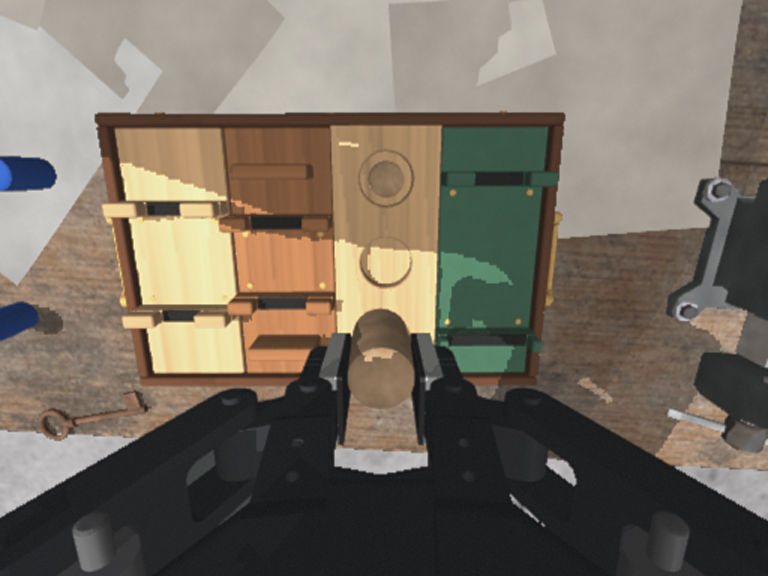

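The wrist view (x1.5 pixels) shows the cork held upright and the empty socket rim at (386,262). Notches: spanner (165,209) and (181,317), tap (275,222) and (280,304), green (499,179) and (488,339).

```bash
python3 -c "
from h import *
W=arm.read_camera('wrist')
for n,u,z in [('socket',(386,262),.026),('sp far',(165,209),.028),('sp near',(181,317),.028),('tap far',(275,222),.028),('tap near',(280,304),.028),('gr far',(499,179),.028),('gr near',(488,339),.028),('tray FL',(98,117),.02),('FR',(563,117),.02),('NL',(143,381),.02),('NR',(535,379),.02)]:
    print(n,ray(W,(u[0]/1.5,u[1]/1.5),z)[:2].round(4))
to(.4915,-.27,.008,3.4)"
```

```text
socket [ 0.4933 -0.2708]
sp far [ 0.5225 -0.1125]
sp near [ 0.4419 -0.1184]
tap far [ 0.518 -0.19 ]
tap near [ 0.4568 -0.1933]
gr far [ 0.5571 -0.3452]
gr near [ 0.4381 -0.3529]
tray FL [ 0.5815 -0.0673]
FR [ 0.6006 -0.3856]
NL [ 0.3815 -0.08  ]
NR [ 0.4024 -0.3978]
dx -0.001 dy 0.004 dz 0.145 twist 0.000 | p [ 0.492 -0.266  0.153] psi 3.4 t 8.78 q [-0.58  0.42  1.68 -0.    1.04  0.93] F [0.5 0.7 0.9] op 0.26
```

```bash
python3 -m pendant '[{"dx":0.001,"dy":0.005,"dz":0.03,"twist":0,"hand":1},{"dx":0.001,"dy":0.005,"dz":0.08,"twist":0,"hand":1},{"dx":0.001,"dy":0.005,"dz":0.115,"twist":0,"hand":1},{"dx":0.001,"dy":0.005,"dz":0.135,"twist":0,"hand":1},{"dx":0.001,"dy":0.005,"dz":0.145,"twist":0,"hand":1}]' && python3 -m pendant '[{"dx":0,"dy":0,"dz":0,"twist":0,"hand":1},{"dx":0,"dy":0,"dz":0,"twist":0,"hand":0.5},{"dx":0,"dy":0,"dz":0,"twist":0,"hand":0.5},{"dx":0,"dy":0,"dz":0,"twist":0,"hand":0.5},{"dx":0,"dy":0,"dz":0,"twist":0,"hand":0.5}]' && python3 -m pendant '[{"dx":0,"dy":0,"dz":-0.04,"twist":0,"hand":0.5},{"dx":0,"dy":0,"dz":-0.1,"twist":0,"hand":0.5},{"dx":0,"dy":0,"dz":-0.16,"twist":0,"hand":0},{"dx":0,"dy":0,"dz":-0.16,"twist":0,"hand":0},{"dx":0,"dy":0,"dz":-0.16,"twist":0,"hand":0}]' && python3 -c "
from h import *
W=arm.read_camera('wrist');save(W,'w7.png',k=1.5)
for r in arm.cut_out('cork',W)[:3]:
    v,u=np.nonzero(r['pixels']); print(round(r['score'],2),np.round(r['uv'])*1.5,*axis(W,r['pixels'],.055))
to(.516,.108,.18,-12)"
```

```text
t: 9.4
position: [0.4927, -0.2708, 0.0066]
orientation: [1.0, 0.029, -0.001, -0.0]
force: [0.5, -0.8, -0.1]
opening: 0.257
grasp_force: 58.9
t: 10.02
position: [0.4931, -0.2712, 0.0078]
orientation: [1.0, 0.029, 0.0, 0.0]
force: [0.0, -0.2, 0.2]
opening: 0.501
grasp_force: 0.0
t: 10.65
position: [0.4927, -0.2709, 0.1671]
orientation: [1.0, 0.029, -0.0, -0.0]
force: [-0.4, 0.6, -0.8]
opening: 1.0
grasp_force: 0.0
0.7 [ 16.5 313.5] [ 0.4418 -0.0132] [ 0.4421 -0.011 ] [21. 42.] 124.0
0.7 [ 27. 177.] [ 0.542  -0.0359] [ 0.5415 -0.0361] [21. 43.] 97.6
0.59 [378.  259.5] [ 0.4962 -0.2719] [ 0.4959 -0.2717] [27. 20.] 179.5
dx 0.046 dy -0.377 dz -0.014 twist 0.268 | p [ 0.492 -0.271  0.166] psi 3.4 t 10.75 q [-0.59  0.41  1.66  0.    1.07  0.93] F [-0.6  0.8 -1. ] op 1.0
```

```bash
python3 -m pendant '[{"dx":0.04,"dy":-0.30,"dz":0,"twist":0.27,"hand":0.35},{"dx":0.04,"dy":-0.30,"dz":0,"twist":0.27,"hand":0.35},{"dx":0.04,"dy":-0.30,"dz":0,"twist":0.27,"hand":0.35},{"dx":0.04,"dy":-0.30,"dz":0,"twist":0.27,"hand":0.35},{"dx":0.04,"dy":-0.30,"dz":0,"twist":0.27,"hand":0.35}]' && python3 -m pendant '[{"dx":-0.015,"dy":-0.0765,"dz":0,"twist":0,"hand":0.35},{"dx":-0.015,"dy":-0.0765,"dz":0,"twist":0,"hand":0.35},{"dx":-0.015,"dy":-0.0765,"dz":0,"twist":0,"hand":0.35},{"dx":-0.015,"dy":-0.0765,"dz":0,"twist":0,"hand":0.35}]' && python3 -c "
from h import *
W=arm.read_camera('wrist');save(W,'w8.png',k=1.5)
for n,z in dict(tap=.013,pincers=.006,small_spanner=.004,pliers=.006,large_spanner=.006).items():
    for r in arm.cut_out(n,W)[:2]: print(n,round(r['score'],2),np.round(r['uv'])*1.5,*axis(W,r['pixels'],z))
to(.516,.108,0,-12)"
```

```text
t: 11.38
position: [0.5146, 0.0328, 0.1664]
orientation: [0.994, -0.105, -0.001, 0.0]
force: [1.4, 0.0, 0.2]
opening: 0.646
grasp_force: 0.0
t: 11.88
position: [0.5166, 0.1074, 0.1671]
orientation: [0.994, -0.106, -0.0, 0.0]
force: [0.6, -0.3, -0.6]
opening: 0.652
grasp_force: 0.0
tap 0.81 [382.5 247.5] [0.522  0.1048] [0.5156 0.1088] [ 33. 106.] 166.7
pincers 0.85 [270. 234.] [0.546  0.1863] [0.5331 0.1899] [ 50. 176.] 162.2
small_spanner 0.9 [192.  322.5] [0.4934 0.2766] [0.4922 0.275 ] [124.  21.] -154.4
pliers 0.67 [ 85.5 318. ] [0.5131 0.36  ] [0.5106 0.3606] [ 54. 167.] 167.6
large_spanner 0.9 [ 36.  397.5] [0.4558 0.4344] [0.4601 0.4351] [135.  24.] -171.5
dx -0.001 dy 0.000 dz 0.168 twist -0.003 | p [0.517 0.108 0.168] psi -12.2 t 12.18 q [ 0.12  0.35  1.75 -0.    1.04  1.9 ] F [-0.2  0.5  0.4] op 0.65
```

View pics/w8.png

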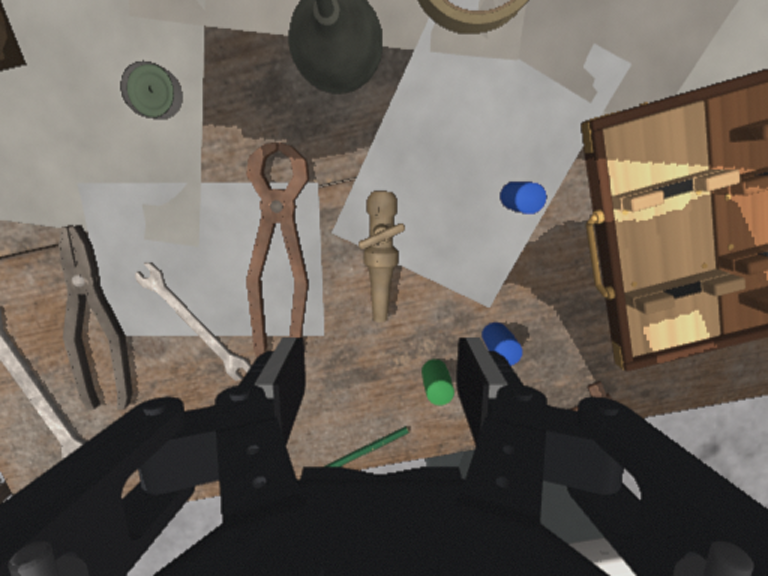

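The wrist view (x1.5 pixels) shows the tap at column 381, rows 190 to 322, in line with the tool, and its key at (382,237). The pincers are at (275,240), clear of the part-open fingers. I'll grip slightly behind the key.

```bash
python3 -m pendant '[{"dx":-0.004,"dy":0,"dz":0.06,"twist":0,"hand":0.35},{"dx":-0.004,"dy":0,"dz":0.12,"twist":0,"hand":0.35},{"dx":-0.004,"dy":0,"dz":0.16,"twist":0,"hand":0.35},{"dx":-0.004,"dy":0,"dz":0.175,"twist":0,"hand":0.35},{"dx":-0.004,"dy":0,"dz":0.184,"twist":0,"hand":0.35}]' && python3 -m pendant '[{"dx":0,"dy":0,"dz":0,"twist":0,"hand":0.35},{"dx":0,"dy":0,"dz":0,"twist":0,"hand":1},{"dx":0,"dy":0,"dz":0,"twist":0,"hand":1},{"dx":0,"dy":0,"dz":0,"twist":0,"hand":1},{"dx":0,"dy":0,"dz":0,"twist":0,"hand":1}]' && python3 -c "
from h import *
to(.488,-.193,.15,3.4)"
```

```text
t: 12.8
position: [0.5133, 0.1094, -0.0162]
orientation: [0.994, -0.105, 0.0, -0.0]
force: [-0.4, 0.1, 0.4]
opening: 0.65
grasp_force: 0.0
t: 13.42
position: [0.5134, 0.1096, -0.0152]
orientation: [0.994, -0.105, 0.001, -0.0]
force: [-2.0, -0.2, 9.1]
opening: 0.242
grasp_force: 59.6
dx 0.039 dy 0.301 dz -0.165 twist -0.271 | p [ 0.513  0.11  -0.015] psi -12.1 t 13.43 q [0.12 0.64 1.85 0.   0.65 1.9 ] F [-2.  -0.2  9.1] op 0.24
```

```bash
python3 -m pendant '[{"dx":0,"dy":0,"dz":-0.06,"twist":0,"hand":1},{"dx":0,"dy":0,"dz":-0.12,"twist":0,"hand":1},{"dx":0,"dy":0,"dz":-0.165,"twist":0,"hand":1},{"dx":0,"dy":0.06,"dz":-0.165,"twist":-0.13,"hand":1},{"dx":0,"dy":0.12,"dz":-0.165,"twist":-0.272,"hand":1}]' && python3 -m pendant '[{"dx":-0.014,"dy":0.06,"dz":0,"twist":0,"hand":1},{"dx":-0.014,"dy":0.12,"dz":0,"twist":0,"hand":1},{"dx":-0.014,"dy":0.17,"dz":0,"twist":0,"hand":1},{"dx":-0.014,"dy":0.1845,"dz":0,"twist":0,"hand":1},{"dx":-0.014,"dy":0.1845,"dz":0,"twist":0,"hand":1}]' && python3 -c "
from h import *
to(.485,-.193,.013,3.5)
W=arm.read_camera('wrist');save(W,'w9.png',k=1.5)
for r in arm.cut_out('tap',W)[:2]: print(round(r['score'],2),np.round(r['uv'])*1.5,*axis(W,r['pixels'],.178))
"
```

```text
t: 14.05
position: [0.4873, -0.0088, 0.1495]
orientation: [0.999, 0.034, 0.001, 0.0]
force: [1.4, -1.0, -1.5]
opening: 0.235
grasp_force: 59.7
t: 14.68
position: [0.4846, -0.193, 0.1486]
orientation: [1.0, 0.03, -0.0, -0.0]
force: [-0.5, 0.5, -2.1]
opening: 0.24
grasp_force: 59.7
dx 0.000 dy 0.000 dz 0.136 twist -0.001 | p [ 0.485 -0.193  0.149] psi 3.4 t 14.68 q [-0.47  0.37  1.78  0.    1.    1.04] F [-0.5  0.5 -2.1] op 0.24
0.71 [384. 318.] [ 0.496  -0.1936] [ 0.4866 -0.1922] [ 38. 107.] -177.9
```

View pics/w9.png

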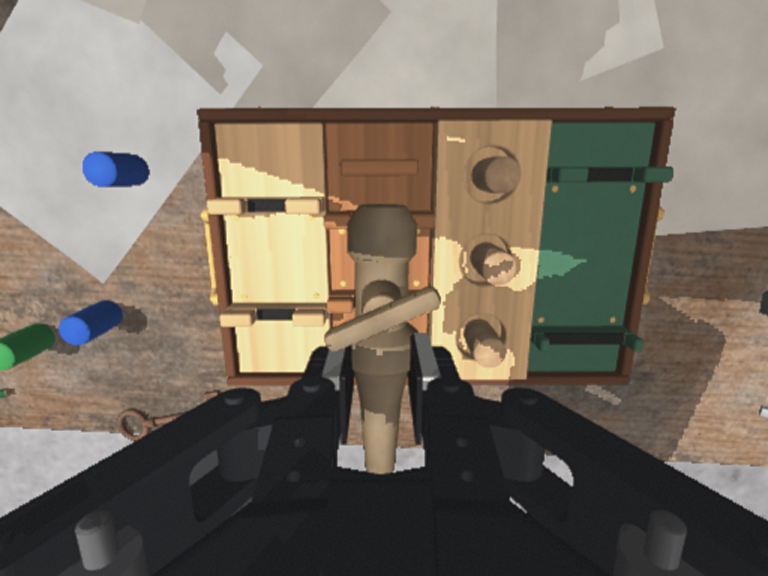

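The wrist view shows the tap level and centred between the fingers over the brown cradle (385,320). The cork stands in the middle socket at (497,263). I'll lower and release the tap.

```bash
python3 -m pendant '[{"dx":0,"dy":0,"dz":0.05,"twist":0,"hand":1},{"dx":0,"dy":0,"dz":0.09,"twist":0,"hand":1},{"dx":0,"dy":0,"dz":0.115,"twist":0,"hand":1},{"dx":0,"dy":0,"dz":0.128,"twist":0,"hand":1},{"dx":0,"dy":0,"dz":0.136,"twist":0,"hand":1}]' && python3 -m pendant '[{"dx":0,"dy":0,"dz":0,"twist":0,"hand":1},{"dx":0,"dy":0,"dz":0,"twist":0,"hand":0.5},{"dx":0,"dy":0,"dz":0,"twist":0,"hand":0.5},{"dx":0,"dy":0,"dz":0,"twist":0,"hand":0.5},{"dx":0,"dy":0,"dz":0,"twist":0,"hand":0.5}]' && python3 -m pendant '[{"dx":0,"dy":0,"dz":-0.04,"twist":0,"hand":0.5},{"dx":0,"dy":0,"dz":-0.1,"twist":0,"hand":0.5},{"dx":0,"dy":0,"dz":-0.15,"twist":0,"hand":0.5},{"dx":0,"dy":0,"dz":-0.15,"twist":0,"hand":0.5},{"dx":0,"dy":0,"dz":-0.15,"twist":0,"hand":0.5}]' && python3 -c "
from h import *
W=arm.read_camera('wrist');save(W,'w10.png',k=1.5)
for r in arm.cut_out('tap',W)[:2]: print(round(r['score'],2),np.round(r['uv'])*1.5,*axis(W,r['pixels'],.045))
to(.511,.360,.16,-11)"
```

```text
t: 15.4
position: [0.4852, -0.1922, 0.0126]
orientation: [1.0, 0.031, 0.0, 0.0]
force: [-6.1, 2.6, 55.6]
opening: 0.239
grasp_force: 68.1
t: 16.02
position: [0.4849, -0.1929, 0.0126]
orientation: [1.0, 0.03, 0.0, 0.0]
force: [-0.5, 1.2, -0.2]
opening: 0.497
grasp_force: 0.0
t: 16.65
position: [0.4844, -0.1927, 0.1618]
orientation: [1.0, 0.03, -0.0, -0.0]
force: [-0.3, 0.0, -0.4]
opening: 0.5
grasp_force: 0.0
0.83 [384. 249.] [ 0.4953 -0.1936] [ 0.488  -0.1917] [ 33. 105.] -177.0
dx 0.060 dy -0.550 dz 0.001 twist 0.253 | p [ 0.484 -0.193  0.161] psi 3.5 t 16.75 q [-0.47  0.35  1.77  0.    1.03  1.04] F [ 0.6 -0.8 -0.1] op 0.5
```

```bash
python3 -m pendant '[{"dx":0.04,"dy":-0.30,"dz":0,"twist":0.27,"hand":0.2},{"dx":0.04,"dy":-0.30,"dz":0,"twist":0.27,"hand":0.2},{"dx":0.04,"dy":-0.30,"dz":0,"twist":0.27,"hand":0.2},{"dx":0.04,"dy":-0.30,"dz":0,"twist":0.27,"hand":0.2},{"dx":0.04,"dy":-0.30,"dz":0,"twist":0.27,"hand":0.2}]' && python3 -m pendant '[{"dx":-0.066,"dy":-0.2475,"dz":0,"twist":0,"hand":0.2},{"dx":-0.066,"dy":-0.2475,"dz":0,"twist":0,"hand":0.2},{"dx":-0.066,"dy":-0.2475,"dz":0,"twist":0,"hand":0.2},{"dx":-0.066,"dy":-0.2475,"dz":0,"twist":0,"hand":0.2},{"dx":-0.066,"dy":-0.2475,"dz":0,"twist":0,"hand":0.2}]' && python3 -m pendant '[{"dx":0,"dy":0,"dz":0,"twist":0,"hand":0.2},{"dx":0,"dy":0,"dz":0,"twist":0,"hand":0.2}]' && python3 -c "
from h import *
W=arm.read_camera('wrist');save(W,'w11.png',k=1.5)
for n,z in dict(small_spanner=.004,pliers=.008,large_spanner=.006).items():
    for r in arm.cut_out(n,W)[:2]: print(n,round(r['score'],2),np.round(r['uv'])*1.5,*axis(W,r['pixels'],z))
to(.4925,.364,-.018,-12)"
```

```text
t: 17.38
position: [0.5058, 0.1111, 0.1613]
orientation: [0.995, -0.104, -0.001, 0.0]
force: [0.9, 0.3, -0.1]
opening: 0.8
grasp_force: 0.0
t: 18.0
position: [0.492, 0.3678, 0.1606]
orientation: [0.995, -0.103, -0.001, 0.001]
force: [-0.1, -1.0, -0.6]
opening: 0.803
grasp_force: 0.0
t: 18.25
position: [0.4935, 0.3634, 0.1621]
orientation: [0.994, -0.105, -0.0, 0.0]
force: [-0.2, 0.4, 0.1]
opening: 0.801
grasp_force: 0.0
small_spanner 0.87 [481.5 225. ] [0.4962 0.2789] [0.4926 0.2763] [119.  20.] -153.8
pliers 0.63 [372. 219.] [0.5176 0.3594] [0.5111 0.3612] [ 47. 165.] 167.8
large_spanner 0.87 [292.5 297. ] [0.4702 0.4388] [0.4632 0.4369] [187.  34.] -169.8
dx -0.001 dy 0.000 dz 0.181 twist -0.001 | p [0.494 0.364 0.163] psi -12.1 t 18.45 q [ 0.56  0.51  1.52 -0.    1.12  2.34] F [-0.7 -0.6 -0.8] op 0.8
```

View pics/w11.png

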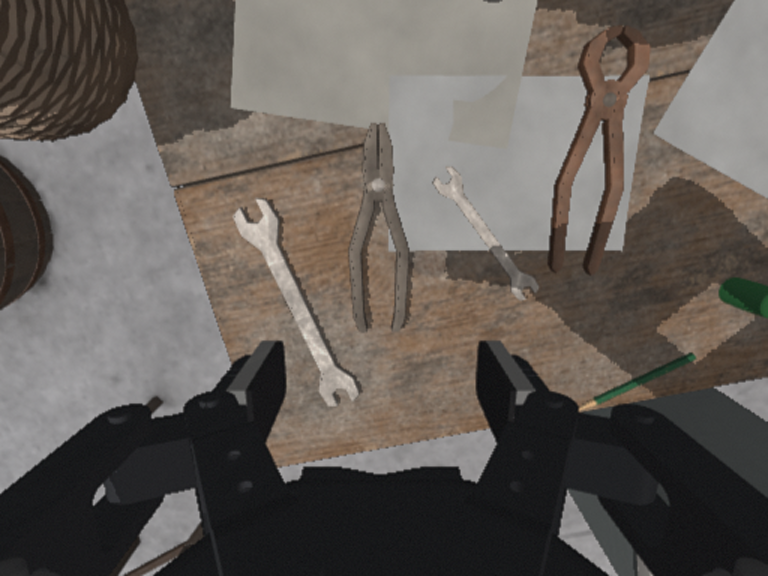

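The wrist view (x1.5 pixels) shows the dark pliers at column 379, rows 125 to 330, handles toward the robot. The large spanner runs (258,220) to (338,385), with the small spanner at (485,235) and the pincers at (600,150). I'll grip the pliers 20 mm behind their middle.

```bash
python3 -m pendant '[{"dx":-0.003,"dy":-0.001,"dz":0.06,"twist":0,"hand":0.2},{"dx":-0.003,"dy":-0.001,"dz":0.12,"twist":0,"hand":0.2},{"dx":-0.003,"dy":-0.001,"dz":0.16,"twist":0,"hand":0.2},{"dx":-0.003,"dy":-0.001,"dz":0.178,"twist":0,"hand":0.2},{"dx":-0.003,"dy":-0.001,"dz":0.187,"twist":0,"hand":0.2}]' && python3 -m pendant '[{"dx":0,"dy":0,"dz":0,"twist":0,"hand":0.2},{"dx":0,"dy":0,"dz":0,"twist":0,"hand":1},{"dx":0,"dy":0,"dz":0,"twist":0,"hand":1},{"dx":0,"dy":0,"dz":0,"twist":0,"hand":1},{"dx":0,"dy":0,"dz":0,"twist":0,"hand":1}]'
```

```text
t: 19.08
position: [0.491, 0.3664, -0.0244]
orientation: [0.995, -0.105, 0.0, -0.0]
force: [-0.5, 0.1, 0.9]
opening: 0.799
grasp_force: 0.0
t: 19.7
position: [0.4914, 0.3669, -0.0224]
orientation: [0.995, -0.104, 0.001, -0.001]
force: [-2.6, -1.9, 10.7]
opening: 0.515
grasp_force: 59.5
```

```bash
python3 -m pendant '[{"dx":0,"dy":0,"dz":-0.06,"twist":0,"hand":1},{"dx":0,"dy":0,"dz":-0.12,"twist":0,"hand":1},{"dx":0,"dy":0,"dz":-0.165,"twist":0,"hand":1},{"dx":0,"dy":0.06,"dz":-0.165,"twist":0,"hand":1},{"dx":0,"dy":0.12,"dz":-0.165,"twist":0,"hand":1}]' && python3 -m pendant '[{"dx":0.05,"dy":0.06,"dz":0,"twist":-0.06,"hand":1},{"dx":0.05,"dy":0.12,"dz":0,"twist":-0.12,"hand":1},{"dx":0.05,"dy":0.18,"dz":0,"twist":-0.18,"hand":1},{"dx":0.05,"dy":0.23,"dz":0,"twist":-0.24,"hand":1},{"dx":0.05,"dy":0.28,"dz":0,"twist":-0.272,"hand":1}]' && python3 -m pendant '[{"dx":0,"dy":0.06,"dz":0,"twist":0,"hand":1},{"dx":0,"dy":0.12,"dz":0,"twist":0,"hand":1},{"dx":0,"dy":0.18,"dz":0,"twist":0,"hand":1},{"dx":0,"dy":0.24,"dz":0,"twist":0,"hand":1},{"dx":0,"dy":0.30,"dz":0,"twist":0,"hand":1}]' && python3 -m pendant '[{"dx":0,"dy":0,"dz":0,"twist":0,"hand":1},{"dx":0,"dy":0,"dz":0,"twist":0,"hand":1}]' && python3 -c "
from h import *
W=arm.read_camera('wrist');save(W,'w12.png',k=1.5)
to(.4776,-.3502,.008,3.5)
for r in arm.cut_out('pliers',W)[:1]: print(round(r['score'],2),np.round(r['uv'])*1.5,*axis(W,r['pixels'],arm.state()['position'][2]+.03))
for r in arm.cut_out('cradle_pliers',W)[:1]: print(round(r['score'],2),np.round(r['uv'])*1.5,*axis(W,r['pixels'],.026))"
```

```text
t: 20.32
position: [0.4654, 0.248, 0.1417]
orientation: [0.995, -0.104, 0.001, -0.0]
force: [1.4, -0.5, -1.2]
opening: 0.512
grasp_force: 59.3
t: 20.95
position: [0.456, -0.0371, 0.1414]
orientation: [0.999, 0.032, 0.001, 0.0]
force: [1.3, -0.2, -1.8]
opening: 0.514
grasp_force: 59.4
t: 21.58
position: [0.4752, -0.3367, 0.1414]
orientation: [1.0, 0.031, 0.0, 0.0]
force: [0.6, 0.1, -1.0]
opening: 0.514
grasp_force: 59.4
t: 21.82
position: [0.4751, -0.3342, 0.1408]
orientation: [1.0, 0.031, -0.0, -0.0]
force: [0.6, 0.1, -2.2]
opening: 0.51
grasp_force: 59.1
dx 0.001 dy 0.017 dz 0.133 twist 0.002 | p [ 0.475 -0.334  0.141] psi 3.6 t 21.88 q [-0.69  0.47  1.63  0.    1.04  0.81] F [ 0.  -1.4 -1.3] op 0.52
0.82 [370.5 244.5] [ 0.5111 -0.333 ] [ 0.5018 -0.3341] [152.  47.] -176.6
0.96 [423. 246.] [ 0.4942 -0.3542] [ 0.4987 -0.348 ] [181.  79.] 169.3
```

View pics/w12.png

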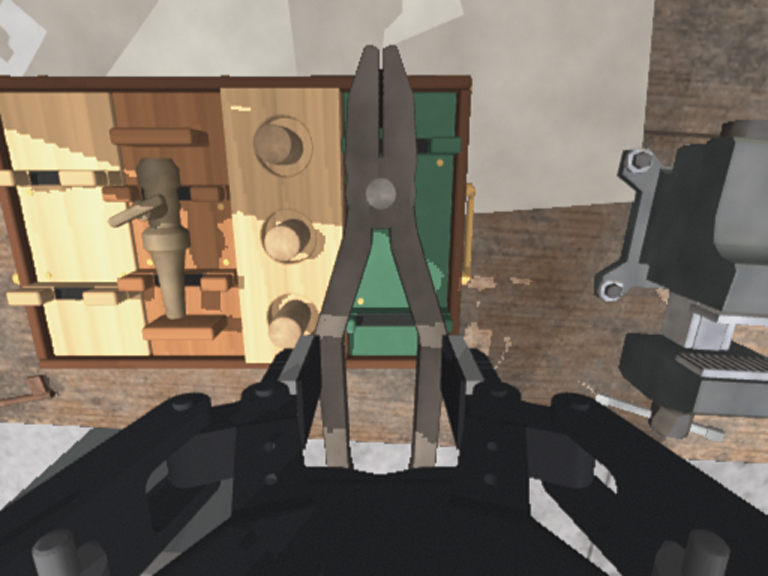

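The wrist view shows the pliers held straight (jaws at (382,55)), about 16 mm left of the green cradle. The tap lies in its cradle (165,240) and the cork is in its socket (288,238). I'll shift, lower and release.

```bash
python3 -m pendant '[{"dx":0.002,"dy":0.016,"dz":0.04,"twist":0,"hand":1},{"dx":0.002,"dy":0.016,"dz":0.08,"twist":0,"hand":1},{"dx":0.002,"dy":0.016,"dz":0.11,"twist":0,"hand":1},{"dx":0.002,"dy":0.016,"dz":0.123,"twist":0,"hand":1},{"dx":0.002,"dy":0.016,"dz":0.131,"twist":0,"hand":1}]' && python3 -m pendant '[{"dx":0,"dy":0,"dz":0,"twist":0,"hand":1},{"dx":0,"dy":0,"dz":0.001,"twist":0,"hand":0.3},{"dx":0,"dy":0,"dz":0.001,"twist":0,"hand":0.3},{"dx":0,"dy":0,"dz":0.001,"twist":0,"hand":0.3},{"dx":0,"dy":0,"dz":0.001,"twist":0,"hand":0.3}]' && python3 -m pendant '[{"dx":0,"dy":0,"dz":-0.03,"twist":0,"hand":0.3},{"dx":0,"dy":0,"dz":-0.09,"twist":0,"hand":0.3},{"dx":0,"dy":0,"dz":-0.15,"twist":0,"hand":0.3},{"dx":0,"dy":0,"dz":-0.15,"twist":0,"hand":0.3},{"dx":0,"dy":0,"dz":-0.15,"twist":0,"hand":0.3}]' && python3 -c "
from h import *
W=arm.read_camera('wrist');save(W,'w13.png',k=1.5)
for n,z in dict(pliers=.036,tap=.045,cork=.055).items():
    for r in arm.cut_out(n,W)[:1]: print(n,round(r['score'],2),np.round(r['uv'])*1.5,*axis(W,r['pixels'],z))
to(.4632,.437,.16,10)"
```

```text
t: 22.6
position: [0.4787, -0.3503, 0.0098]
orientation: [0.999, 0.032, 0.0, 0.0]
force: [-0.3, 0.3, -1.6]
opening: 0.513
grasp_force: 59.5
t: 23.22
position: [0.4784, -0.3506, 0.0087]
orientation: [1.0, 0.031, 0.0, 0.0]
force: [0.3, 0.2, -0.1]
opening: 0.702
grasp_force: 0.0
t: 23.85
position: [0.478, -0.3502, 0.1581]
orientation: [1.0, 0.031, -0.0, -0.0]
force: [0.2, 0.3, 0.4]
opening: 0.699
grasp_force: 0.0
pliers 0.74 [270. 216.] [ 0.5041 -0.2726] [ 0.4944 -0.2729] [185.  76.] -176.4
tap 0.74 [156.  220.5] [ 0.4964 -0.1922] [ 0.4866 -0.1848] [105.  50.] -176.1
cork 0.85 [267.  235.5] [ 0.4959 -0.2764] [ 0.4958 -0.2764] [22. 30.] 126.7
dx 0.035 dy -0.786 dz -0.003 twist -0.112 | p [ 0.478 -0.35   0.157] psi 3.6 t 24.05 q [-0.71  0.48  1.58  0.    1.09  0.8 ] F [ 0.8 -0.4 -0.6] op 0.7
```

```bash
python3 -m pendant '[{"dx":0,"dy":-0.31,"dz":0,"twist":-0.113,"hand":0.5},{"dx":0,"dy":-0.31,"dz":0,"twist":-0.113,"hand":0.5},{"dx":0,"dy":-0.31,"dz":0,"twist":-0.113,"hand":0.5},{"dx":0,"dy":-0.31,"dz":0,"twist":-0.113,"hand":0.5},{"dx":0,"dy":-0.31,"dz":0,"twist":-0.113,"hand":0.5}]' && python3 -m pendant '[{"dx":0.05,"dy":-0.3,"dz":0,"twist":0,"hand":0.5},{"dx":0.05,"dy":-0.3,"dz":0,"twist":0,"hand":0.5},{"dx":0.05,"dy":-0.3,"dz":0,"twist":0,"hand":0.5},{"dx":0.05,"dy":-0.3,"dz":0,"twist":0,"hand":0.5},{"dx":0.05,"dy":-0.3,"dz":0,"twist":0,"hand":0.5}]' && python3 -m pendant '[{"dx":0.038,"dy":-0.17,"dz":0,"twist":0,"hand":0.5},{"dx":0.038,"dy":-0.17,"dz":0,"twist":0,"hand":0.5},{"dx":0.038,"dy":-0.17,"dz":0,"twist":0,"hand":0.5},{"dx":0.038,"dy":-0.17,"dz":0,"twist":0,"hand":0.5},{"dx":0.038,"dy":-0.17,"dz":0,"twist":0,"hand":0.5}]' && python3 -c "
from h import *
W=arm.read_camera('wrist');save(W,'w14.png',k=1.5)
for n,z in dict(large_spanner=.006,small_spanner=.004,pincers=.008).items():
    for r in arm.cut_out(n,W)[:2]: print(n,round(r['score'],2),np.round(r['uv'])*1.5,*axis(W,r['pixels'],z))
to(.4632,.437,-.023,10)"
```

```text
t: 24.68
position: [0.4582, -0.0392, 0.1581]
orientation: [0.996, 0.088, -0.0, -0.0]
force: [1.5, 0.3, -0.4]
opening: 0.495
grasp_force: 0.0
t: 25.3
position: [0.455, 0.2652, 0.1579]
orientation: [0.996, 0.088, -0.0, 0.0]
force: [0.1, -1.1, -0.2]
opening: 0.5
grasp_force: 0.0
t: 25.92
position: [0.463, 0.4365, 0.1576]
orientation: [0.996, 0.088, -0.001, 0.001]
force: [0.1, -0.3, 0.0]
opening: 0.504
grasp_force: 0.0
large_spanner 0.84 [376.5 241.5] [0.469  0.4394] [0.4626 0.438 ] [188.  32.] -169.6
large_spanner 0.29 [714.  229.5] [0.5303 0.1911] [0.5298 0.1888] [ 56. 172.] 168.0
small_spanner 0.92 [582.  250.5] [0.4941 0.2773] [0.4916 0.2757] [126.  23.] -154.8
pincers 0.76 [714. 225.] [0.5315 0.1924] [0.5308 0.191 ] [ 56. 173.] 167.8
dx -0.000 dy -0.001 dz 0.182 twist 0.000 | p [0.464 0.436 0.159] psi 10.0 t 26.12 q [ 0.68  0.55  1.46 -0.    1.14  2.08] F [-0.2  0.3 -0.6] op 0.5
```

```bash
python3 -m pendant '[{"dx":-0.001,"dy":-0.002,"dz":0.06,"twist":0,"hand":0.6},{"dx":-0.001,"dy":-0.002,"dz":0.12,"twist":0,"hand":0.6},{"dx":-0.001,"dy":-0.002,"dz":0.16,"twist":0,"hand":0.6},{"dx":-0.001,"dy":-0.002,"dz":0.172,"twist":0,"hand":0.6},{"dx":-0.001,"dy":-0.002,"dz":0.177,"twist":0,"hand":0.6}]' && python3 -m pendant '[{"dx":0,"dy":0,"dz":0,"twist":0,"hand":0.65},{"dx":0,"dy":0,"dz":0.002,"twist":0,"hand":0.65}]' && python3 -m pendant '[{"dx":0,"dy":0,"dz":0.001,"twist":0,"hand":0.65},{"dx":0,"dy":0,"dz":0.001,"twist":0,"hand":0.65}]'
```

```text
t: 26.75
position: [0.4626, 0.4389, -0.0177]
orientation: [0.996, 0.088, 0.0, -0.0]
force: [0.3, 0.1, -0.3]
opening: 0.402
grasp_force: 0.0
t: 27.0
position: [0.4628, 0.4394, -0.0189]
orientation: [0.996, 0.088, 0.001, -0.001]
force: [-0.1, 0.3, -0.3]
opening: 0.351
grasp_force: 0.0
t: 27.25
position: [0.462, 0.4389, -0.0212]
orientation: [0.996, 0.088, 0.0, -0.0]
force: [0.0, -0.7, -0.1]
opening: 0.347
grasp_force: 0.0
```

Nothing touches yet, so I'll close here and check.

```bash
python3 -m pendant '[{"dx":0,"dy":0,"dz":0.001,"twist":0,"hand":0.8},{"dx":0,"dy":0,"dz":0.001,"twist":0,"hand":1},{"dx":0,"dy":0,"dz":0.001,"twist":0,"hand":1},{"dx":0,"dy":0,"dz":0.001,"twist":0,"hand":1}]'
```

```text
t: 27.75
position: [0.4619, 0.4388, -0.0225]
orientation: [0.996, 0.088, -0.0, 0.0]
force: [-0.0, -0.4, 0.3]
opening: 0.003
grasp_force: 0.0
```

```bash
for i in 1; do python3 -m pendant '[{"dx":0,"dy":0,"dz":0.001,"twist":0,"hand":1},{"dx":0,"dy":0,"dz":0.001,"twist":0,"hand":1}]' | grep -E "posi|force: \["; done; python3 -m pendant '[{"dx":0,"dy":0,"dz":0.001,"twist":0,"hand":1},{"dx":0,"dy":0,"dz":0.001,"twist":0,"hand":1}]' | grep -E "posi|force: \["
```

```text
position: [0.462, 0.4389, -0.0226]
force: [-3.4, -2.7, 10.1]
position: [0.462, 0.4389, -0.0227]
force: [-6.8, -6.1, 20.9]
```

```bash
python3 -m pendant '[{"dx":0,"dy":0,"dz":-0.004,"twist":0,"hand":0.6},{"dx":0,"dy":0,"dz":-0.004,"twist":0,"hand":0.6},{"dx":0,"dy":0,"dz":-0.004,"twist":0,"hand":0.6},{"dx":0,"dy":0,"dz":0,"twist":0,"hand":0.6},{"dx":0,"dy":0,"dz":0.003,"twist":0,"hand":0.6}]' && python3 -m pendant '[{"dx":0,"dy":0,"dz":0,"twist":0,"hand":0.6},{"dx":0,"dy":0,"dz":0,"twist":0,"hand":1},{"dx":0,"dy":0,"dz":0,"twist":0,"hand":1},{"dx":0,"dy":0,"dz":0,"twist":0,"hand":1},{"dx":0,"dy":0,"dz":0,"twist":0,"hand":1}]'
```

```text
t: 28.88
position: [0.4618, 0.4387, -0.028]
orientation: [0.996, 0.088, -0.0, 0.0]
force: [0.2, 0.9, 0.1]
opening: 0.401
grasp_force: 0.0
t: 29.5
position: [0.4621, 0.4389, -0.0272]
orientation: [0.996, 0.088, 0.0, -0.0]
force: [-0.4, -0.2, 3.1]
opening: 0.142
grasp_force: 58.9
```

```bash
python3 -m pendant '[{"dx":0,"dy":0,"dz":-0.06,"twist":0,"hand":1},{"dx":0,"dy":0,"dz":-0.12,"twist":0,"hand":1},{"dx":0,"dy":0,"dz":-0.17,"twist":0,"hand":1},{"dx":0,"dy":0.06,"dz":-0.17,"twist":0,"hand":1},{"dx":0,"dy":0.12,"dz":-0.17,"twist":0,"hand":1}]' && python3 -m pendant '[{"dx":-0.01,"dy":0.06,"dz":0,"twist":0.03,"hand":1},{"dx":-0.02,"dy":0.12,"dz":0,"twist":0.06,"hand":1},{"dx":-0.03,"dy":0.18,"dz":0,"twist":0.09,"hand":1},{"dx":-0.04,"dy":0.24,"dz":0,"twist":0.115,"hand":1},{"dx":-0.05,"dy":0.30,"dz":0,"twist":0.115,"hand":1}]' && python3 -m pendant '[{"dx":-0.011,"dy":0.06,"dz":0,"twist":0,"hand":1},{"dx":-0.011,"dy":0.11,"dz":0,"twist":0,"hand":1},{"dx":-0.011,"dy":0.133,"dz":0,"twist":0,"hand":1},{"dx":-0.011,"dy":0.133,"dz":0,"twist":0,"hand":1},{"dx":-0.011,"dy":0.133,"dz":0,"twist":0,"hand":1}]' && python3 -c "
from h import *
to(.483,-.1165,.003,3.5)
W=arm.read_camera('wrist');save(W,'w15.png',k=1.5)
for n,z in dict(large_spanner=.176,cradle_spanner=.026,pliers=.036,cradle_pliers=.026,tap=.045).items():
    for r in arm.cut_out(n,W)[:1]: print(n,round(r['score'],2),np.round(r['uv'])*1.5,*axis(W,r['pixels'],z))"
```

```text
t: 30.12
position: [0.4828, 0.3195, 0.1428]
orientation: [0.996, 0.088, 0.0, -0.0]
force: [0.6, -0.5, -2.0]
opening: 0.141
grasp_force: 59.1
t: 30.75
position: [0.4858, 0.0147, 0.1425]
orientation: [1.0, 0.03, 0.0, -0.0]
force: [1.4, -0.0, -1.8]
opening: 0.144
grasp_force: 59.1
t: 31.38
position: [0.483, -0.1161, 0.1423]
orientation: [1.0, 0.03, -0.0, -0.0]
force: [-0.4, -0.5, -1.7]
opening: 0.15
grasp_force: 59.2
dx -0.000 dy 0.000 dz 0.139 twist -0.000 | p [ 0.483 -0.116  0.142] psi 3.5 t 31.38 q [-0.33  0.33  1.85  0.    0.96  1.18] F [-0.4 -0.5 -1.7] op 0.15
large_spanner 0.75 [379.5 219. ] [ 0.5228 -0.1149] [ 0.5066 -0.1184] [144.  32.] -176.8
cradle_spanner 0.88 [357. 249.] [ 0.4942 -0.1129] [ 0.4987 -0.1144] [152.  78.] -168.2
pliers 0.69 [729. 261.] [ 0.5044 -0.3486] [ 0.4997 -0.3478] [164.  54.] -175.6
cradle_pliers 0.71 [688.5 255. ] [ 0.5063 -0.3325] [ 0.5008 -0.351 ] [182.  89.] -172.8
tap 0.66 [496.5 256.5] [ 0.4954 -0.1939] [ 0.4874 -0.1983] [ 38. 105.] -178.2
```

View pics/w15.png

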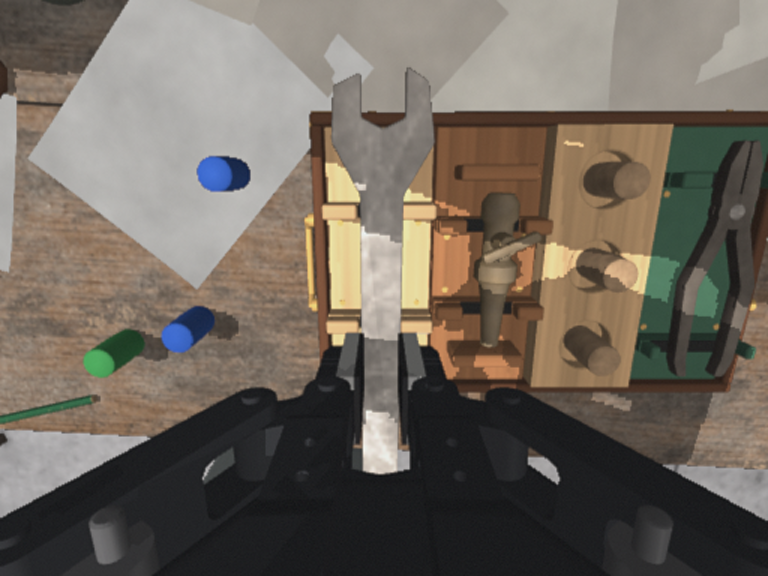

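The wrist view shows the spanner centred over its light cradle (shank column 382, notches about 380). The tap lies in its notches (497,270), the cork in its socket (607,270) and the pliers in the green cradle (720,260), jaws far. I'll lower and release the spanner.

```bash
python3 -m pendant '[{"dx":0,"dy":0,"dz":0.05,"twist":0,"hand":1},{"dx":0,"dy":0,"dz":0.09,"twist":0,"hand":1},{"dx":0,"dy":0,"dz":0.12,"twist":0,"hand":1},{"dx":0,"dy":0,"dz":0.132,"twist":0,"hand":1},{"dx":0,"dy":0,"dz":0.139,"twist":0,"hand":1}]' && python3 -m pendant '[{"dx":0,"dy":0,"dz":0,"twist":0,"hand":1},{"dx":0,"dy":0,"dz":0,"twist":0,"hand":0.6},{"dx":0,"dy":0,"dz":0,"twist":0,"hand":0.6},{"dx":0,"dy":0,"dz":0,"twist":0,"hand":0.6},{"dx":0,"dy":0,"dz":0,"twist":0,"hand":0.6}]' && python3 -m pendant '[{"dx":0,"dy":0,"dz":-0.03,"twist":0,"hand":0.6},{"dx":0,"dy":0,"dz":-0.09,"twist":0,"hand":0.6},{"dx":0,"dy":0.05,"dz":-0.15,"twist":0,"hand":0.6},{"dx":-0.03,"dy":0.11,"dz":-0.19,"twist":0,"hand":0.6},{"dx":-0.04,"dy":0.11,"dz":-0.19,"twist":0,"hand":0.6}]' && python3 -m pendant '[{"dx":0,"dy":0,"dz":0,"twist":0,"hand":0.6},{"dx":0,"dy":0,"dz":0,"twist":0,"hand":0.6}]' && python3 -c "
from h import *
W=arm.read_camera('wrist');save(W,'w16.png',k=1.5)
for n,z in dict(large_spanner=.034,cradle_spanner=.026,pliers=.036,tap=.045,cork=.055).items():
    for r in arm.cut_out(n,W)[:1]: print(n,round(r['score'],2),np.round(r['uv'])*1.5,*axis(W,r['pixels'],z))"
```

```text
t: 32.3
position: [0.4836, -0.1168, 0.0036]
orientation: [1.0, 0.031, 0.0, 0.0]
force: [1.1, 0.7, -1.2]
opening: 0.145
grasp_force: 59.2
t: 32.92
position: [0.4834, -0.1169, 0.0037]
orientation: [1.0, 0.03, 0.0, 0.0]
force: [-0.7, 0.6, 0.5]
opening: 0.402
grasp_force: 0.0
t: 33.55
position: [0.45, -0.2313, 0.1957]
orientation: [1.0, 0.03, 0.001, 0.001]
force: [-0.4, 0.3, -0.6]
opening: 0.398
grasp_force: 0.0
t: 33.8
position: [0.45, -0.2285, 0.193]
orientation: [1.0, 0.03, -0.0, -0.0]
force: [-0.5, 0.7, -0.2]
opening: 0.403
grasp_force: 0.0
cradle_spanner 0.77 [252. 192.] [ 0.4901 -0.1198] [ 0.4841 -0.1142] [183.  85.] -177.3
pliers 0.61 [549.  193.5] [ 0.5047 -0.3494] [ 0.4993 -0.3489] [163.  49.] -175.9
tap 0.95 [339. 195.] [ 0.4952 -0.1932] [ 0.4881 -0.1919] [104.  33.] -177.2
cork 0.87 [ 75. 264.] [0.4344 0.0011] [0.4347 0.0007] [21. 47.] 109.6
```

View pics/w16.png

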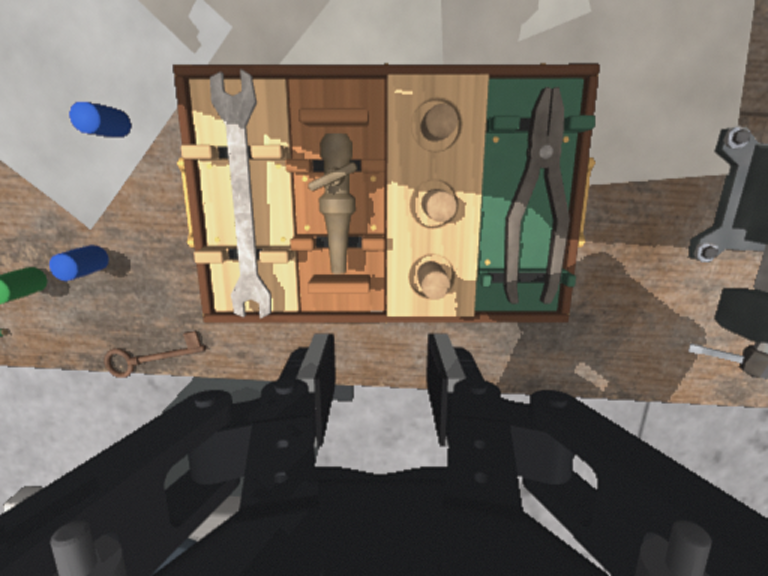

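The final view shows everything in place. The spanner shank lies in both notches (225,152) and (240,256), and the tap lies between its end stops (338,200). The cork stands upright in the middle socket (438,205). The pliers have their jaws in the narrow notch (547,123) and their handles in the wide one (540,278). I'll hand in.

```bash
python3 -c "
from cell import arm
print(arm.hand_in())"
```

```text
the job is handed in; nothing more can be done
None
```

I handed the job in with the tap, large spanner, pliers and cork each in place in the tray, as the last camera picture shows; the small spanner and pincers lay where they started when last measured, and `hand_in` returned no verdict.

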